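Temperature check of a four-position hotplate

TASK

Check the hotplate's temperature: first clear every flask and bottle off it and set them down upright on the cork mat without dropping them. Then take the contact thermometer from its holder and, holding it upright, press its foot gently on the red spot of position 1, 2, 3 and 4 in that order (one to four dots), for about two seconds at each spot. Finally hang it back in the fork of the holder; leave the other things on the bench alone.

Things in the scene. Friction and masses are not known exactly. Their poses are not given: they have to be found in the camera images.
- hotplate: Fixed hotplate, white with bare aluminium top and grey control panel; 295 x 270 x 70 mm. Origin: centre of underside; x from the panel (front, towards the robot within 20 degrees) to the back, y to its left, z up. Flat top 70 mm up, x -100 to 140, y -120 to 120 mm, nothing above it: four black 92 mm circles, each with a 20 mm red spot and, towards the panel, 1 to 4 dots. Bears the vessels.
- spot1 (a point): Centre of the measuring spot of position 1 (one dot): front left, hotplate frame x -40, y 60 mm, on the top surface (70 mm above the bench).
- spot2 (a point): Measuring spot of position 2 (two dots): front right, x -40, y -60 mm.
- spot3 (a point): Measuring spot of position 3 (three dots): back left, x 80, y 60 mm.
- spot4 (a point): Measuring spot of position 4 (four dots): back right, x 80, y -60 mm.
- mat: Brown cork mat, 200 x 200 x 10 mm, fixed flat on the bench. Origin at the centre of the underside, z up, top 10 mm above the bench.
- holder: Fixed holder, grey base (x -50 to 60, y -45 to 45, 10 mm thick), column at x 37 to 55 mm, on it a blue level open fork, top 105 mm above the bench, 8 mm thick. Origin: bench level below the fork's seat, z up. The slot, 20 mm wide (y -10 to 10), lies between two 12 mm wide prongs along x; it opens at x -25 mm, roughly towards the robot, and ends at x 29 mm. Nothing is higher than the fork.
- fork (a point): Seat of the fork: the point on the slot's centre line, level with the top of the prongs (105 mm above the bench), where the collar's centre rests.
- probe: Cordless contact thermometer, 181 mm, 112 g: white handle 24 x 24 mm (z 8 to 93 mm), blue collar 38 mm in diameter (z 0 to 8), steel shaft 14 mm in diameter (z -70 to 0), spring-loaded copper foot 16 mm in diameter (end at z -88). Origin: centre of the collar's underside, z away from the foot. Hangs upright at the start, shaft in the slot, collar on the prongs; lifts out upwards or to the open side.
- probe_tip (a point): Centre of the foot's flat end face (the measuring tip); moves with the foot's spring. The foot gives up to 6 mm, first moving at 1 N and needing 4 N for the full 6 mm, beyond which it is rigid.
- flask_red: Amber conical flask with a red screw cap, thick-based, empty and closed, 118 mm tall, base 62 mm in diameter, neck 26 mm from 78 mm up, cap 34 mm in diameter from 94 to 118 mm, about 100 g. Origin at the centre of the underside, z up. May be absent; if present it stands upright on one of the hotplate's positions at the start.
- flask_white: Amber conical flask with a white screw cap, thick-based, empty and closed, 118 mm tall, base 62 mm in diameter, neck 26 mm from 78 mm up, cap 34 mm in diameter from 94 to 118 mm, about 100 g. Origin at the centre of the underside, z up. May be absent; if present it stands upright on one of the hotplate's positions at the start.
- bottle_blue: Clear glass laboratory bottle with a paper band and a blue screw cap, thick-based, empty and closed, 106 mm tall, body 60 mm in diameter to 60 mm up, neck 36 mm, cap 44 mm in diameter from 82 to 106 mm, about 130 g. Origin at the centre of the underside, z up. May be absent; if present it stands upright on one of the hotplate's positions at the start.
- bottle_green: Clear glass laboratory bottle with a paper band and a green screw cap, thick-based, empty and closed, 106 mm tall, body 60 mm in diameter to 60 mm up, neck 36 mm, cap 44 mm in diameter from 82 to 106 mm, about 130 g. Origin at the centre of the underside, z up. May be absent; if present it stands upright on one of the hotplate's positions at the start.
- marker: Marker pen with a green cap, 136 mm long, 14 mm thick, lying; loose on the bench. Origin at its underside. Not part of the job: leave it where it is.
- petri: Closed clear petri dish, 90 mm in diameter, 16 mm tall; loose on the bench. Origin at its underside. Not part of the job: leave it where it is.
- spatula: Double-ended steel laboratory spatula, 180 mm long, lying; loose on the bench. Origin at its underside. Not part of the job: leave it where it is.
- jar: Amber jar with white cap, 56 mm in diameter, 85 mm tall; loose on the bench. Origin at its underside. Not part of the job: leave it where it is.
- timer: Yellow timer, 55 x 75 x 22 mm; loose on the bench. Origin at its underside. Not part of the job: leave it where it is.
- washbottle: White wash bottle with red cap, 68 mm in diameter, spout to 185 mm; loose on the bench. Origin at its underside. Not part of the job: leave it where it is.
- mortar: White mortar, 110 mm in diameter, 50 mm tall; loose on the bench. Origin at its underside. Not part of the job: leave it where it is.
Not all that is in view belongs to the job. There is more than one size of the probe; the one meant has the size given above.

How it is judged:
On the way, in this order (a step that is already met when the one before it is completed fails the run):
1. every vessel present stands upright on the cork mat (x of flask_red in the frame of mat between -0.09 and 0.09 m and y of flask_red in the frame of mat between -0.09 and 0.09 m and z of flask_red in the frame of mat between 0.004 and 0.016 m and angle between each of flask_red, flask_white, bottle_blue, bottle_green's own z axis and vertical below 0.12 rad and linear speed of each of flask_red, flask_white, bottle_blue, bottle_green below 0.05 m/s and x of flask_white in the frame of mat between -0.09 and 0.09 m and y of flask_white in the frame of mat between -0.09 and 0.09 m and z of flask_white in the frame of mat between 0.004 and 0.016 m and x of bottle_blue in the frame of mat between -0.09 and 0.09 m and y of bottle_blue in the frame of mat between -0.09 and 0.09 m and z of bottle_blue in the frame of mat between 0.004 and 0.016 m and x of bottle_green in the frame of mat between -0.09 and 0.09 m and y of bottle_green in the frame of mat between -0.09 and 0.09 m and z of bottle_green in the frame of mat between 0.004 and 0.016 m), for 0.2 s.
2. the upright probe's foot presses on the first spot (one dot) for 1 s (horizontal distance between probe_tip and spot1 below 0.01 m and contact force between probe and hotplate above 0.5 N and angle between probe's own z axis and vertical below 0.2 rad), for 1 s.
3. the upright probe's foot presses on the second spot (two dots) for 1 s (horizontal distance between probe_tip and spot2 below 0.01 m and contact force between probe and hotplate above 0.5 N and angle between probe's own z axis and vertical below 0.2 rad), for 1 s.
4. the upright probe's foot presses on the third spot (three dots) for 1 s (horizontal distance between probe_tip and spot3 below 0.01 m and contact force between probe and hotplate above 0.5 N and angle between probe's own z axis and vertical below 0.2 rad), for 1 s.
5. the upright probe's foot presses on the fourth spot (four dots) for 1 s (horizontal distance between probe_tip and spot4 below 0.01 m and contact force between probe and hotplate above 0.5 N and angle between probe's own z axis and vertical below 0.2 rad), for 1 s.
At the end, for the whole second after the job is handed in: Every vessel present stands upright and still on the mat (its centre at least 10 mm inside the mat's edges), and the thermometer hangs upright and still in the fork, its collar on both prongs (centre from 16 mm before to 26 mm behind the seat along the slot) (all of step 1 and x of probe in the frame of fork between -0.016 and 0.026 m and y of probe in the frame of fork between -0.008 and 0.008 m and z of probe in the frame of fork between -0.004 and 0.005 m and angle between probe's own z axis and vertical below 0.12 rad and linear speed of probe below 0.03 m/s); the robot touches nothing.
It fails at once if a vessel is dropped (it moves at more than 1 m/s while not held) ((linear speed of flask_red above 1 m/s and contact force between the fingers and flask_red below 0.01 N) or (linear speed of flask_white above 1 m/s and contact force between the fingers and flask_white below 0.01 N) or (linear speed of bottle_blue above 1 m/s and contact force between the fingers and bottle_blue below 0.01 N) or (linear speed of bottle_green above 1 m/s and contact force between the fingers and bottle_green below 0.01 N)).
It fails at once if the probe is pressed on the hotplate with more than 20 N (contact force between probe and hotplate above 20 N).
It fails at once if another thing on the bench is moved by more than 40 mm (distance of any of marker, petri, spatula, jar, timer, washbottle, mortar from where it was at the start of the episode above 0.04 m).
Of flask_red, flask_white, bottle_blue, bottle_green only 2 to 4 are there at a start; the rules pass over those that are not, and their reading is None.
At some moment in a run one of flask_red, flask_white, bottle_blue, bottle_green may be knocked a few centimetres aside while the robot is not near it.
It also fails if it takes over 210 s, if anything falls off the work surface, if the arm or the gripper's body presses on something with over 40 N, if the wrist force passes 120 N, or if a joint passes its speed limit or range.

ROBOT

A 6-joint arm with a two-finger parallel gripper is mounted at the origin on the work surface. World frame = base frame: x ahead of the robot, y to its left, z up, the work surface at z = 0. Lengths are in m, angles in rad, forces in N, time in s.
With the tool pointing down it reaches from about 0.275 to 0.75 m from the base axis. Payload 10.2 kg.
Tool frame: the origin (TCP) lies on the front face of the gripper's body, between the roots of the fingers; the fingertips stand finger_overhang ahead of it and the grasp point (between the pads) lies 54 mm ahead of it (finger_overhang is the distance from the TCP to the fingertips, in m); z points along the fingers, y is the line along which they close (so a half turn about z gives the same grasp; the last joint's range is limited). The gripper opens to 85 mm and grips with 20 to 120 N. Pads are 22 mm wide; open, the fingers measure 114 mm over their backs; the gripper's body (76 mm by 85 mm) begins 54 mm behind the grasp point. The pads swing forward as they close: fully open they stand 13 mm farther back than shut.
Start: joints at [-1.523, 0.313, 1.498, -0, 1.331, -0.223], TCP at [0.14, -0.506, 0.304] pointing down, gripper open.
Joint ranges: [-2.94, 2.94], [-0.97, 2.17], [0.19, 2.56], [-1.23, 4.37], [0.02, 3.11], [-2.88, 2.88]. Speed limits (rad/s): [2.39, 2.39, 3.01, 3.14, 3.14, 3.14].

INTERFACE

Orientations are given as a rotation vector (axis times angle).
In Python, from rig import goto, movel, set_joints, gripper_to, sleep, solve_ik, get_image, PlanningError, close_job, get_clock, get_q, get_dq, get_tau, get_tcp_pos, get_tool_rot, get_force, get_ft_torque, get_opening, get_gripper_force, finger_overhang gives the robot as it stands. The module is installed in compiled form; this text tells all that it offers. Calls block until the motion is done:
- goto(position, orientation): joint-space move of the TCP to a pose.
- movel(position, vel=0.15, frame=None, guard=None): straight line of the TCP; frame=None keeps the orientation; vel is the mean speed in m/s. With guard (N) it stops when the force on the tool has changed by that much, and returns True; else False.
- set_joints(angles): joint-space move.
- gripper_to(opening, effort=None): opening from 0.0 (shut) to 1.0 (fully open); effort is the grip in N (None keeps the last); returns when the fingers have stopped.
- sleep(seconds).
- solve_ik(position, orientation): joint angles nearest the present ones, or None.
- get_image(name): name is "side" or "top"; returns a dict with "frame" (480x640x3 uint8, red, green, blue), "range_z" (480x640 float32, m along the optical axis (not along the pixel's ray), 0 where there is no reading), "fovy" (degrees; the focal length in pixels is half the picture's height over the tangent of half this angle, whatever the lens; pixels are square), "cx", "cy" (the principal point, pixels), "R" (3x3) and "t" (3): a world point X has camera coordinates R X + t. Camera axes: x right, y down, z forward; pixel columns grow to the right and rows downward; lengths in m; the calibration is good to about 2 mm. A picture is of the moment at which its call begins.
A pose or a line that the arm cannot do raises PlanningError and nothing moves.
- close_job(): hands the job in; it is judged then, once.
Readings, each from a call of its own:
- get_clock(): time.
- get_q(): joint angles.
- get_dq(): joint speeds.
- get_tau(): joint torques, N m.
- get_tcp_pos(): TCP position.
- get_tool_rot(): TCP orientation.
- get_force(): force on the tool from outside, world axes, zero at the start.
- get_ft_torque(): the same for the moment, N m.
- get_opening(): opening from 0.0 (shut) to 1.0 (fully open).
- get_gripper_force(): force on a finger pad.
Only numpy, scipy, OpenCV 4.12 (cv2) and the standard library are available. Lean on these libraries where they do the work, as an engineer would, in place of code of your own. Each camera call takes 0.05 s, during which the arm holds its last target. There are 200 camera calls.

## Working session

There is one attempt and no reset: what is moved stays moved. The work goes in short steps, each a Python script; the robot and the scene stay as the last script left them, time stands still between calls to the robot, and variables do not carry over. Pictures are saved under pics/ and viewed, at most 14 in all, crops included, and the job is handed in when it is done.

```bash
mkdir -p pics; python3 - <<'E'
from rig import *
import cv2,numpy as np
for n in("top","side"):
    d=get_image(n); cv2.imwrite(f"pics/{n}0.png",d["frame"][:,:,::-1]); np.savez(f"{n}0.npz",**d)
    print(n,d["fovy"],d["cx"],d["cy"],d["R"].round(3).tolist(),d["t"].round(3).tolist())
print(finger_overhang,get_clock(),get_tool_rot(),get_opening())
E
```

```text
top 45.44153868053436 328.15090049848067 231.85466994802061 [[0.008, -1.0, 0.004], [-0.998, -0.008, -0.065], [0.065, -0.003, -0.998]] [-0.036, 0.561, 1.515]
side 52.890439645599976 318.64108484786266 235.75661235588848 [[0.824, -0.566, 0.011], [-0.432, -0.641, -0.634], [0.366, 0.518, -0.773]] [-0.485, 0.295, 1.295]
0.0726 0.1 [-3.11166230e+00 -4.23924147e-01 -1.71036080e-04] 1.0011432885026461
```

View pics/top0.png

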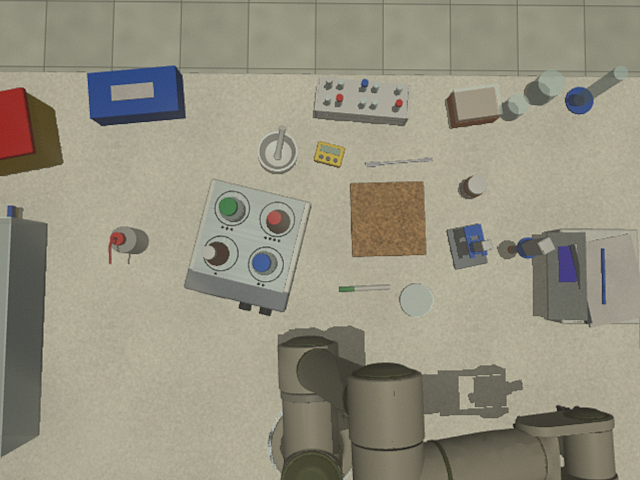

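View pics/side0.png

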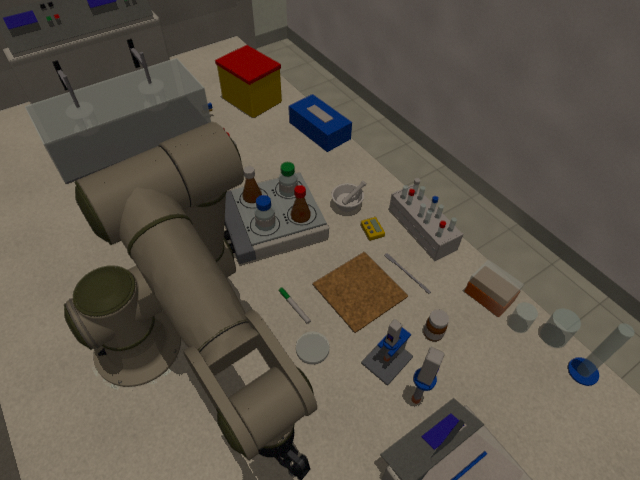

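Top view: the hotplate is at about (250,245) with four vessels on it: white (216,250), blue (263,263), green (230,207) and red (275,219). The mat is at (388,218) and the holder at (468,245). There is a second probe-like item at (535,245), so I'll enlarge that area.

```bash
cat > h.py <<'E'
import numpy as np
def load(n): return dict(np.load(n))
def ray(d,u,v):
    f=240/np.tan(np.radians(d["fovy"])/2)
    return np.array([(u-d["cx"])/f,(v-d["cy"])/f,1])
def at_z(d,u,v,z):   # pixel -> world on plane z
    R,t=d["R"],d["t"]; o=-R.T@t; r=R.T@ray(d,u,v); return o+r*(z-o[2])/r[2]
def at_depth(d,u,v):
    return d["R"].T@(ray(d,u,v)*d["range_z"][int(v),int(u)]-d["t"])
def cloud(d):
    v,u=np.mgrid[:480,:640]; f=240/np.tan(np.radians(d["fovy"])/2)
    p=np.stack([(u-d["cx"])/f,(v-d["cy"])/f,np.ones(u.shape)],-1)*d["range_z"][...,None]
    return (p-d["t"])@d["R"]
E
python3 - <<'E'
from h import *; import cv2
t=load("top0.npz");s=load("side0.npz")
def c(d,x,y,w,h,k): return cv2.resize(np.ascontiguousarray(d["frame"][y:y+h,x:x+w,::-1]),None,fx=k,fy=k,interpolation=cv2.INTER_CUBIC)
cv2.imwrite("pics/c1.png",np.hstack([c(t,430,200,130,90,3),c(s,350,290,100,67.5.__int__(),4)[:270]]))
cv2.imwrite("pics/c2.png",c(t,175,170,260,150,3))
P=cloud(t)
# height map blobs around holder
for n,(x,y,w,h) in dict(holder=(440,215,52,60),right=(492,225,65,40)).items():
    q=P[y:y+h,x:x+w].reshape(-1,3); 
    for z0 in np.arange(.08,.26,.01):
        m=q[(q[:,2]>z0)&(q[:,2]<z0+.01)]
        if len(m)>5: print(n,z0.round(2),len(m),m.mean(0).round(3),np.ptp(m,0).round(3))
E
```

```text
Traceback (most recent call last):
ValueError: all the input array dimensions except for the concatenation axis must match exactly, but along dimension 0, the array at index 0 has size 270 and the array at index 1 has size 268
```

```bash
python3 - <<'E'
from h import *; import cv2
t=load("top0.npz");s=load("side0.npz")
def c(d,x,y,w,h,k): return cv2.resize(np.ascontiguousarray(d["frame"][y:y+h,x:x+w,::-1]),None,fx=k,fy=k,interpolation=cv2.INTER_CUBIC)
cv2.imwrite("pics/c1.png",np.hstack([c(t,440,210,130,80,3),c(s,355,300,100,120,4)[:240*2:2,::2]*0+0 if 0 else c(s,355,310,100,100,4)[:240] if 0 else cv2.resize(c(s,350,300,100,110,4),(400,240)) ]))
cv2.imwrite("pics/c2.png",c(t,175,170,260,150,3))
P=cloud(t)
for n,(x,y,w,h) in dict(holder=(440,215,52,60),right=(492,225,65,40)).items():
    q=P[y:y+h,x:x+w].reshape(-1,3); 
    for z0 in np.arange(.08,.26,.01):
        m=q[(q[:,2]>z0)&(q[:,2]<z0+.01)]
        if len(m)>5: print(n,z0.round(2),len(m),m.mean(0).round(3),np.ptp(m,0).round(3))
E
```

```text
holder 0.09 19 [ 0.539 -0.389  0.098] [0.076 0.048 0.007]
holder 0.1 297 [ 0.545 -0.399  0.106] [0.084 0.059 0.01 ]
holder 0.11 85 [ 0.531 -0.399  0.113] [0.073 0.048 0.01 ]
holder 0.12 16 [ 0.521 -0.397  0.124] [0.028 0.025 0.008]
holder 0.13 7 [ 0.519 -0.398  0.134] [0.025 0.008 0.006]
holder 0.14 13 [ 0.52  -0.395  0.145] [0.022 0.009 0.009]
holder 0.15 15 [ 0.519 -0.397  0.155] [0.027 0.017 0.01 ]
holder 0.16 10 [ 0.519 -0.398  0.164] [0.019 0.021 0.009]
holder 0.17 12 [ 0.522 -0.395  0.175] [0.022 0.006 0.009]
holder 0.18 10 [ 0.52  -0.395  0.186] [0.019 0.006 0.008]
holder 0.19 85 [ 0.522 -0.405  0.197] [0.026 0.024 0.009]
holder 0.2 19 [ 0.522 -0.407  0.202] [0.021 0.019 0.006]
right 0.08 37 [ 0.515 -0.599  0.088] [0.082 0.021 0.007]
right 0.09 166 [ 0.516 -0.603  0.094] [0.082 0.022 0.01 ]
right 0.1 12 [ 0.526 -0.607  0.101] [0.071 0.011 0.002]
right 0.12 38 [ 0.516 -0.515  0.127] [0.05  0.042 0.009]
right 0.13 109 [ 0.52  -0.515  0.134] [0.05  0.044 0.01 ]
right 0.14 32 [ 0.519 -0.514  0.144] [0.042 0.023 0.009]
right 0.15 24 [ 0.517 -0.515  0.155] [0.039 0.023 0.009]
right 0.16 22 [ 0.518 -0.514  0.166] [0.039 0.022 0.008]
right 0.17 23 [ 0.516 -0.514  0.176] [0.036 0.019 0.01 ]
right 0.18 22 [ 0.52  -0.514  0.185] [0.039 0.025 0.009]
right 0.19 30 [ 0.518 -0.508  0.195] [0.038 0.11  0.01 ]
right 0.2 25 [ 0.517 -0.505  0.204] [0.037 0.11  0.009]
right 0.21 26 [ 0.519 -0.515  0.215] [0.038 0.019 0.009]
right 0.22 26 [ 0.517 -0.514  0.225] [0.039 0.024 0.01 ]
right 0.23 25 [ 0.519 -0.514  0.235] [0.039 0.023 0.01 ]
right 0.24 118 [ 0.519 -0.523  0.247] [0.039 0.043 0.01 ]
right 0.25 108 [ 0.52  -0.527  0.252] [0.036 0.037 0.007]
```

View pics/c1.png

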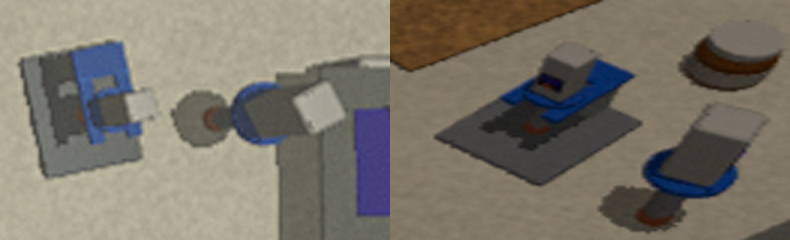

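View pics/c2.png

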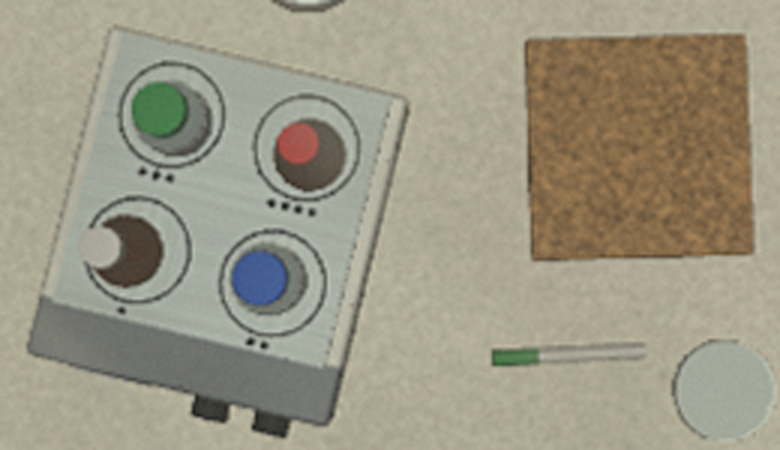

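The top crop shows circles 1–4 by their dots: 1 (139,250) white flask, 2 (273,283) blue bottle, 3 (172,114) green bottle, 4 (307,148) red flask. The probe hanging in the holder tops out at z≈0.198, which is the specified size. The one standing to its right is larger, so it is the decoy. Next I'll compute the poses.

```bash
cat >> h.py <<'E'
from scipy.spatial.transform import Rotation as Ro
def down(yaw): return (Ro.from_euler('z',yaw)*Ro.from_euler('x',np.pi)).as_rotvec()
def caps(d,zb):
    """cap centres {name: xy}, by colour, top-camera; zb = height vessels stand at"""
    import cv2
    P=cloud(d); hsv=cv2.cvtColor(d["frame"],cv2.COLOR_RGB2HSV).astype(int); out={}
    for n,h in dict(flask_red=.118,flask_white=.118,bottle_blue=.106,bottle_green=.106).items():
        H,S=hsv[...,0],hsv[...,1]
        m=dict(flask_red=((H<8)|(H>172))&(S>110),flask_white=S<60,bottle_blue=(abs(H-110)<14)&(S>110),bottle_green=(abs(H-68)<22)&(S>90))[n]
        m=m&(abs(P[...,2]-zb-h)<.006)&(P[...,0]>.35)&(P[...,0]<.8)&(P[...,1]>-.33)&(P[...,1]<.35)
        q=P[m]
        if len(q)>15:
            c=np.median(q,0); q=q[np.linalg.norm(q-c,axis=1)<.03]
            out[n]=(((q.min(0)+q.max(0))/2).round(4)[:2],q.mean(0).round(4)[:2],len(q))
    return out
E
python3 - <<'E'
from h import *; from rig import solve_ik
t=load("top0.npz")
W=lambda u,v,z,o,k=3: at_z(t,(u+.5)/k-.5+o[0],(v+.5)/k-.5+o[1],z)
o=(175,170)
M=np.array([W(u,v,.01,o)[:2] for u,v in[(526,40),(745,35),(754,253),(533,260)]]); print("mat",M.round(3).tolist(),M.mean(0))
C=np.array([W(u,v,.07,o)[:2] for u,v in[(139,250),(273,283),(172,114),(307,148)]]); print("circles",C.round(4).tolist())
e=np.array([[-.04,.06],[-.04,-.06],[.08,.06],[.08,-.06]]); ec=e-e.mean(0); Cc=C-C.mean(0)
a=np.arctan2((ec[:,0]*Cc[:,1]-ec[:,1]*Cc[:,0]).sum(),(ec*Cc).sum()); r=np.array([[np.cos(a),-np.sin(a)],[np.sin(a),np.cos(a)]])
print("plate yaw",a,"fit",(C.mean(0)+ec@r.T).round(4).tolist())
print(caps(t,.07))
B=np.array([W(u,v,.01,(440,210))[:2] for u,v in[(20,57),(122,42),(145,158),(45,178)]]); print("holder base",B.round(3).tolist(),B.mean(0),np.arctan2(*(B[0]-B[3])[::-1]),np.arctan2(*(B[1]-B[2])[::-1]))
P=cloud(t); q=P[215:275,440:492].reshape(-1,3); q=q[(q[:,2]>.19)&(q[:,2]<.205)]; print("handle top",(q.min(0)+q.max(0))/2,q.mean(0))
import cv2; print(cv2.minAreaRect((q[:,:2]*1000).astype(np.float32)))
f=P[215:275,440:492].reshape(-1,3); f=f[(f[:,2]>.1)&(f[:,2]<.11)]; print("fork",cv2.minAreaRect((f[:,:2]*1000).astype(np.float32)))
for p in[*(C[i] for i in range(4)),M.mean(0),(.522,-.405)]:
  for y in np.arange(-1.57,1.58,.785):
    s=solve_ik([*p[:2],.36],down(y)); print(np.round(p[:2],2),round(y,2),None if s is None else np.round(s,2)[[0,5]])
E
```

```text
mat [[0.694, -0.09], [0.701, -0.288], [0.504, -0.295], [0.496, -0.097]] [ 0.59877467 -0.19246325]
circles [[0.5007, 0.2441], [0.4733, 0.1286], [0.6184, 0.218], [0.5898, 0.101]]
plate yaw -0.23096400036922746 fit [[0.5009, 0.2451], [0.4734, 0.1283], [0.6177, 0.2176], [0.5902, 0.1008]]
{'flask_red': (array([0.583 , 0.0979]), array([0.5832, 0.098 ]), 131), 'flask_white': (array([0.5009, 0.2524]), array([0.5003, 0.252 ]), 157), 'bottle_blue': (array([0.4771, 0.1286]), array([0.4769, 0.1285]), 232), 'bottle_green': (array([0.6113, 0.2113]), array([0.6114, 0.2113]), 218)}
holder base [[0.573, -0.35], [0.587, -0.442], [0.483, -0.461], [0.464, -0.372]] [ 0.52665297 -0.40631832] 0.1980869440741488 0.18622874627331984
handle top [ 0.52229647 -0.40512357  0.19777488] [ 0.52222067 -0.40498048  0.19759115]
((522.109375, -406.105712890625), (23.546382904052734, 23.711231231689453), 11.84903621673584)
fork ((536.8557739257812, -403.41497802734375), (80.08208465576172, 45.99683380126953), 11.710328102111816)
[0.5  0.24] -1.57 None
[0.5  0.24] -0.78 [0.24 2.6 ]
[0.5  0.24] 0.0 [0.24 1.81]
[0.5  0.24] 0.78 [0.24 1.03]
[0.5  0.24] 1.57 [0.24 0.24]
[0.47 0.13] -1.57 None
[0.47 0.13] -0.78 [0.03 2.38]
[0.47 0.13] 0.0 [0.03 1.6 ]
[0.47 0.13] 0.78 [0.03 0.81]
[0.47 0.13] 1.57 [0.03 0.03]
[0.62 0.22] -1.57 None
[0.62 0.22] -0.78 [0.16 2.52]
[0.62 0.22] 0.0 [0.16 1.73]
[0.62 0.22] 0.78 [0.16 0.95]
[0.62 0.22] 1.57 [0.16 0.16]
[0.59 0.1 ] -1.57 None
[0.59 0.1 ] -0.78 [-0.03  2.33]
[0.59 0.1 ] 0.0 [-0.03  1.54]
[0.59 0.1 ] 0.78 [-0.03  0.76]
[0.59 0.1 ] 1.57 [-0.03 -0.03]
[ 0.6  -0.19] -1.57 [-0.5   2.64]
[ 0.6  -0.19] -0.78 [-0.5   1.86]
[ 0.6  -0.19] 0.0 [-0.5   1.07]
[ 0.6  -0.19] 0.78 [-0.5   0.29]
[ 0.6  -0.19] 1.57 [-0.5 -0.5]
[ 0.52 -0.4 ] -1.57 [-0.84  2.3 ]
[ 0.52 -0.4 ] -0.78 [-0.84  1.52]
[ 0.52 -0.4 ] 0.0 [-0.84  0.73]
[ 0.52 -0.4 ] 0.78 [-0.84 -0.05]
[ 0.52 -0.4 ] 1.57 [-0.84 -0.84]
```

```bash
cat > ves.py <<'E'
from rig import *; from h import *
import cv2
MAT=np.array([.5988,-.1925]); YAW=0.6; ZH=.37
SLOT=dict(flask_red=(.05,-.05),bottle_blue=(-.05,-.05),bottle_green=(.05,.05),flask_white=(-.05,.05))
GZ=dict(flask_red=.106,flask_white=.106,bottle_blue=.094,bottle_green=.094)
def pick(n,xy,zb=.07):
    z=zb+GZ[n]+.054
    gripper_to(1.0); goto([*xy,ZH if zb>.05 else .32],down(YAW)); movel([*xy,z],vel=.15)
    gripper_to(0.0,effort=40); print(n,"opening",get_opening(),"F",get_gripper_force())
    movel([*xy,ZH],vel=.15); print("held",get_opening(),get_gripper_force())
def place(n,xy):
    z=.01+GZ[n]+.054
    goto([*xy,ZH],down(YAW)); movel([*xy,z+.012],vel=.2)
    print("touch",movel([*xy,z-.003],vel=.02,guard=3),get_tcp_pos()[2]-z)
    gripper_to(min(1,get_opening()+.3)); movel([*xy,.30],vel=.2)
def snap(name,pic=False):
    d=get_image("top"); np.savez(name+".npz",**d)
    if pic: cv2.imwrite(f"pics/{name}.png",d["frame"][:,:,::-1])
    return d
E
python3 - <<'E'
from ves import *
pick("flask_red",caps(load("top0.npz"),.07)["flask_red"][0])
place("flask_red",MAT+SLOT["flask_red"])
d=snap("a1",True); print(caps(d,.07),caps(d,.01),get_clock())
E
```

```text
flask_red opening 0.3821127271236241 F 39.68353986740112
held 0.38249143671227204 39.73891854286194
touch True 0.0003239305993684438
{'flask_white': (array([0.5009, 0.2522]), array([0.5006, 0.2522]), 153), 'bottle_blue': (array([0.4759, 0.1286]), array([0.4764, 0.128 ]), 228), 'bottle_green': (array([0.6113, 0.2116]), array([0.6111, 0.2116]), 223)} {'flask_white': (array([0.5965, 0.1969]), array([0.5951, 0.1926]), 37)} 9.875
```

View pics/a1.png

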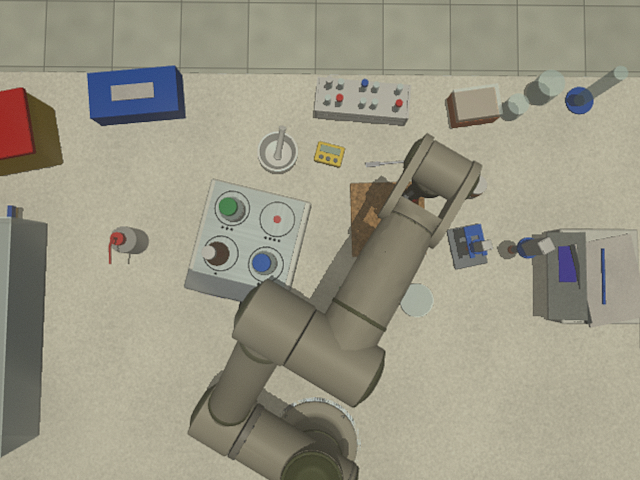

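The red flask is off position 4 (its red spot shows at (277,219)), and the arm is over the mat at (400,190). I'll move the other three, measuring each again before its pick.

```bash
python3 - <<'E'
from ves import *
d=load("a1.npz")
for n in("bottle_blue","bottle_green","flask_white"):
    c=caps(d,.07).get(n); print(n,c,get_clock())
    pick(n,c[0])
    if not .3<get_opening()<.65: raise SystemExit("grasp lost?")
    place(n,MAT+SLOT[n]); d=snap("b_"+n)
q=get_q(); goto([.40,0.35,.37],down(YAW)); d=snap("b_end",True); print(caps(d,.01),get_clock())
E
```

```text
bottle_blue (array([0.4759, 0.1286]), array([0.4764, 0.128 ]), 228) 9.875
bottle_blue opening 0.504644396151919 F 40.39810538291931
held 0.5008148886938466 40.7948899269104
touch True 0.00046863686796941306
bottle_green (array([0.6111, 0.2113]), array([0.6109, 0.2114]), 219) 19.025
bottle_green opening 0.5003084246995702 F 40.633386969566345
held 0.5033015676248791 40.73167026042938
touch True 0.0005259573510400517
flask_white (array([0.5009, 0.2524]), array([0.5004, 0.2527]), 146) 28.175
flask_white opening 0.3851613207358285 F 39.644047021865845
held 0.3844374148611629 39.7531396150589
touch True 0.00037107750704917786
{'flask_red': (array([ 0.6494, -0.2424]), array([ 0.6495, -0.242 ]), 129), 'flask_white': (array([ 0.548 , -0.1418]), array([ 0.5479, -0.1416]), 134), 'bottle_blue': (array([ 0.5482, -0.2417]), array([ 0.5485, -0.2412]), 198), 'bottle_green': (array([ 0.6487, -0.1412]), array([ 0.6487, -0.1415]), 200)} 39.0667
```

View pics/b_end.png

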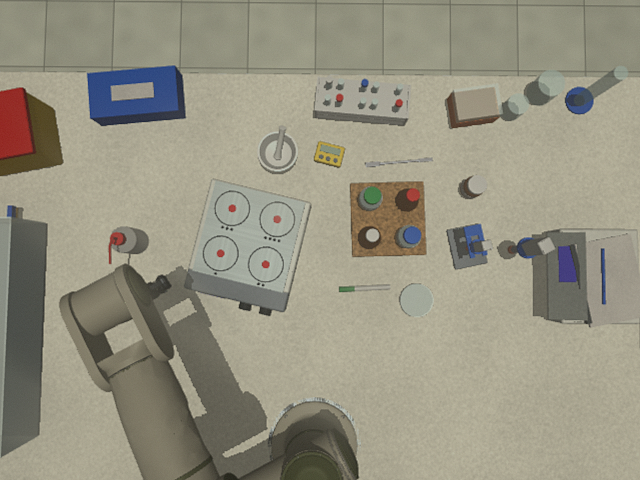

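All four vessels stand on the mat, at (371,197), (409,197), (370,237) and (410,236). The four red spots are clear at (232,208), (277,219), (221,253) and (265,265). Next: measure the spots and take the thermometer.

```bash
python3 - <<'E'
from ves import *
d=load("b_end.npz"); hsv=cv2.cvtColor(d["frame"],cv2.COLOR_RGB2HSV).astype(int)
m=(((hsv[...,0]<10)|(hsv[...,0]>170))&(hsv[...,1]>110)).astype(np.uint8); m[:,:190]=0; m[:,310:]=0; m[:185]=0; m[285:]=0
_,_,st,ce=cv2.connectedComponentsWithStats(m)
S=np.array([at_z(d,*ce[i],.07)[:2] for i in range(1,len(ce)) if st[i,4]>8]); print(S.round(4))
nom=np.array([[.5009,.2451],[.4734,.1283],[.6177,.2176],[.5902,.1008]])
S=np.array([S[np.argmin(np.linalg.norm(S-n,axis=1))] for n in nom]); np.save("spots.npy",S); print(S.round(4),np.linalg.norm(S-nom,axis=1))
p=np.array([.5222,-.4062]); Y=.204+np.pi/2
gripper_to(.6); goto([*p,.36],down(Y)); movel([*p,.214],vel=.12)
gripper_to(0,effort=50); print("grip",get_opening(),get_gripper_force(),get_force())
snap("c_grip"); movel([*p,.36],vel=.1); print(get_opening(),get_gripper_force(),get_clock(),get_tcp_pos())
e=get_image("side"); np.savez("c_side.npz",**e)
cv2.imwrite("pics/c_side.png",cv2.resize(np.ascontiguousarray(e["frame"][200:440,260:520,::-1]),None,fx=2.5,fy=2.5))
E
```

```text
[[0.6175 0.2183]
 [0.5898 0.1021]
 [0.5009 0.2465]
 [0.4731 0.1298]]
[[0.5009 0.2465]
 [0.4731 0.1298]
 [0.6175 0.2183]
 [0.5898 0.1021]] [0.00139171 0.00153675 0.00076647 0.00133238]
grip 0.27645531547836044 48.95474910736084 [0.55111582 0.13051503 2.77314391]
0.27441863985421827 48.85852932929993 45.3833 [ 0.52217038 -0.40615682  0.35934539]
```

View pics/c_side.png

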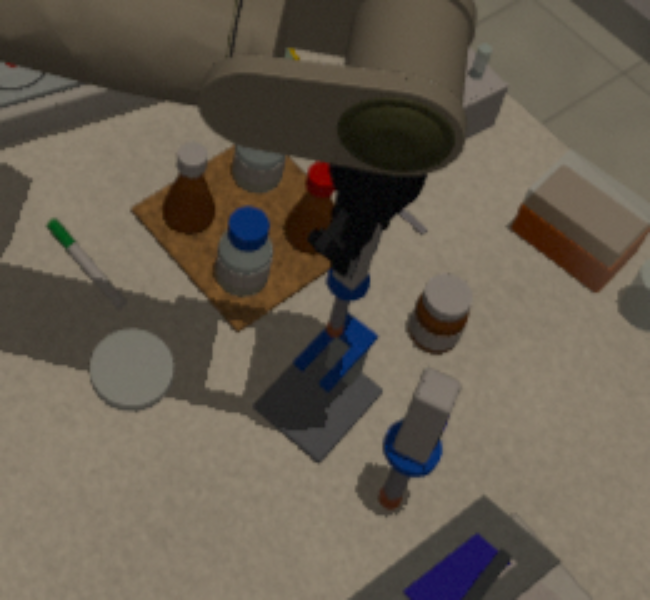

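The probe is held upright, its foot at about (335,330) clear of the fork, and the vessels are still on the mat. Next I'll press the four spots in order.

```bash
python3 - <<'E'
from ves import *
S=np.load("spots.npy"); Y=.204+np.pi/2; Z=.267
for i,s in enumerate(S):
    goto([*s,Z+.05 if i else .37],down(Y)); movel([*s,Z+.008],vel=.1); sleep(.3); f0=get_force()[2]
    hit=movel([*s,Z-.005],vel=.008,guard=2.2); f=[]
    print(i+1,"hit",hit,"z",round(get_tcp_pos()[2]-Z,4),"dF",round(get_force()[2]-f0,2))
    if get_force()[2]-f0<1.2: raise SystemExit("no contact")
    for _ in range(4): sleep(.5); f.append(round(get_force()[2]-f0,2))
    print(f,np.abs(get_tcp_pos()[:2]-s).max().round(4))
    if i==0:
        e=get_image("side"); cv2.imwrite("pics/d1.png",cv2.resize(np.ascontiguousarray(e["frame"][120:290,180:380,::-1]),None,fx=3,fy=3))
    movel([*s,Z+.05],vel=.1)
movel([*S[3],.37],vel=.1); print(get_opening(),get_clock()); snap("d_end",True)
E
```

```text
1 hit True z -0.0022 dF 2.63
[np.float64(1.76), np.float64(3.09), np.float64(2.98), np.float64(3.53)] 0.0003
2 hit True z -0.0023 dF 1.33
[np.float64(2.78), np.float64(2.19), np.float64(1.92), np.float64(2.59)] 0.0003
3 hit True z -0.0022 dF 1.66
[np.float64(3.18), np.float64(2.49), np.float64(2.88), np.float64(3.25)] 0.0002
4 hit True z -0.0023 dF 3.22
[np.float64(1.95), np.float64(3.36), np.float64(2.11), np.float64(3.57)] 0.0003
0.27851839288227714 69.625
```

View pics/d1.png

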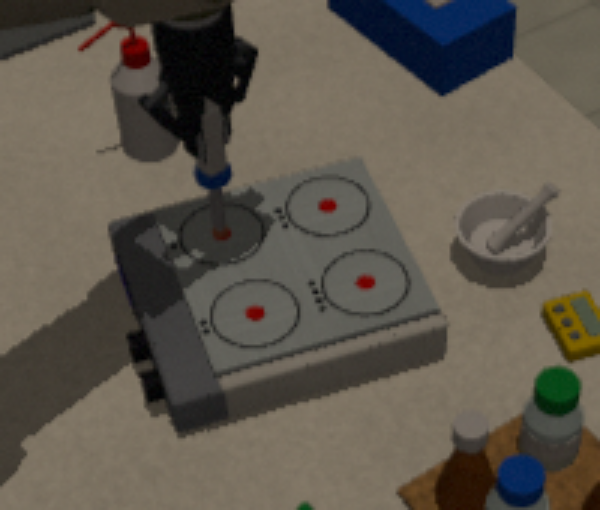

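The foot stands on red spot 1 at (222,234), upright, and all four presses held 2–3.5 N. Now I'll hang the probe back in the fork and check the vessels.

```bash
python3 - <<'E'
from ves import *
print(caps(load("d_end.npz"),.01))
p=np.array([.5222,-.4062]); Y=.204+np.pi/2
goto([*p,.37],down(Y)); h=movel([*p,.225],vel=.08,guard=8); print("obstructed" if h else "ok",get_tcp_pos())
if h: raise SystemExit
print(movel([*p,.2125],vel=.015,guard=3),get_tcp_pos()[2])
gripper_to(.6); movel([*p,.37],vel=.12); goto([.40,0.2,.37],down(YAW))
d=snap("e_end"); print(caps(d,.01),get_clock())
P=cloud(d); q=P[215:275,440:492].reshape(-1,3); q=q[(q[:,2]>.19)&(q[:,2]<.205)]; print(q.mean(0),len(q))
e=get_image("side"); f=lambda a:cv2.resize(np.ascontiguousarray(a[:,:,::-1]),None,fx=3,fy=3)
cv2.imwrite("pics/e1.png",np.hstack([f(d["frame"][170:290,340:500]),f(e["frame"][300:420,350:450])]))
E
```

```text
{'flask_red': (array([ 0.6493, -0.2423]), array([ 0.6494, -0.2421]), 134), 'flask_white': (array([ 0.5481, -0.1415]), array([ 0.5479, -0.1411]), 136), 'bottle_blue': (array([ 0.5582, -0.2038]), array([ 0.5581, -0.2039]), 203), 'bottle_green': (array([ 0.6486, -0.1413]), array([ 0.6484, -0.1414]), 205)}
ok [ 0.52228004 -0.40628179  0.22542574]
True 0.21451308284427487
{'flask_red': (array([ 0.649 , -0.2415]), array([ 0.6491, -0.2416]), 132), 'flask_white': (array([ 0.548 , -0.1417]), array([ 0.5477, -0.1415]), 141), 'bottle_blue': (array([ 0.5581, -0.2045]), array([ 0.5581, -0.2038]), 202), 'bottle_green': (array([ 0.6487, -0.1412]), array([ 0.6485, -0.1418]), 202)} 78.2583
[ 0.52271325 -0.40455723  0.1980149 ] 101
```

View pics/e1.png

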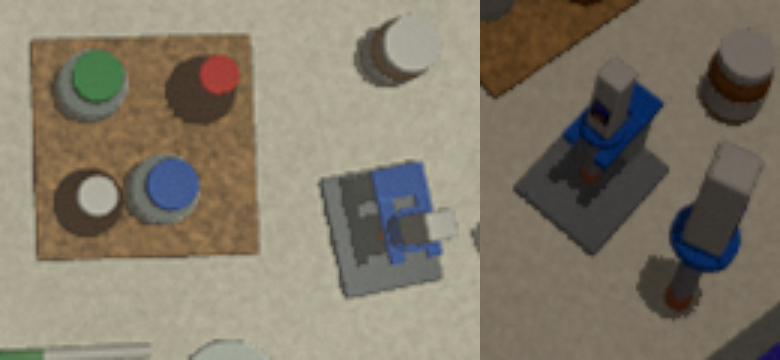

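The blue bottle was knocked along the mat to (.558,-.204), crop (170,185), but it stands upright and well inside the edges. The probe hangs upright in the fork, crop (415,228), so I'll hand in.

```bash
python3 -c "
from rig import *; print(close_job(),get_clock())"
```

```text
the job is handed in; nothing more can be done
the job is handed in; nothing more can be done
```

The job is handed in, with no verdict returned: all four vessels stand upright on the mat (the blue bottle was knocked a few centimetres but stayed well inside), spots 1–4 were each pressed for about 2 s at roughly 2–3.5 N, and the thermometer hangs upright in the fork.

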